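# Turn the relief tiles face up and set them out on the setters

### The arm

A 6-joint arm with a two-finger parallel gripper is mounted at the origin on the work surface. World frame = base frame: x ahead of the robot, y to its left, z up, the work surface at z = 0. Lengths are in m, angles in rad, forces in N, time in s.
With the tool pointing down it reaches from about 0.35 to 0.875 m from the base axis. Payload 15.5 kg.
Tool frame: the origin (TCP) lies on the centre line of the jaws, within the pads' length; the fingertips stand r.tips_ahead ahead of it and the grasp point (between the pads) lies 11 mm behind it (r.tips_ahead is the distance from the TCP to the fingertips, in m); z points along the fingers, y is the line along which they close (so a half turn about z gives the same grasp; the last joint's range is limited). The gripper opens to 85 mm and grips with 20 to 120 N. Pads are 22 mm wide; open, the fingers measure 114 mm over their backs; the gripper's body (76 mm by 85 mm) begins 54 mm behind the grasp point. The pads swing forward as they close: fully open they stand 13 mm farther back than shut.
Start: joints at [1.234, 0.494, 1.345, -0, 1.302, -0.096], TCP at [0.149, 0.607, 0.239] pointing down, gripper open.
Joint ranges: [-2.91, 2.91], [-0.82, 2.16], [0.22, 2.67], [-1.22, 4.37], [0.12, 2.79], [-3.08, 3.08]. Speed limits (rad/s): [1.89, 1.89, 2.57, 3.01, 3.01, 3.01].

### API

Orientations are given as a 3x3 rotation matrix whose columns are the frame's x, y, z axes.
In Python, from workcell import get_state, vision, ticket, r gives the robot as it stands. The module is installed in compiled form; this text tells all that it offers.
- The arm moves only by the tool servo_tool, never from a script. Its argument "moves" is a list that holds one entry, the list of rows, each a list of 5 numbers: the shift along the tool's x, y, z in m, then the turn about the tool's z in degrees, then the closure, from 0 (fully open) to 1 (shut). A call has 1 to 10 rows; each row is the pose to reach, as a shift and turn from the pose commanded when the call began, along the tool's axes at that moment; what a row does not reach only later rows make up. A row lasts 1/10 s, in which the tool goes at most 50 mm and 8.59 degrees, less where a joint would pass 70% of its speed; a pose out of reach is approached as far as the arm can. A call with a gripper value outside its range is refused whole. The fingers move at their own pace and stop on an object; "force" is the grip in N (left out, the last holds). Time passes only in rows, so rows that repeat a pose let the fingers close. It gives the time, the measured TCP pose, the force, the opening and the grip force at its end, in the units of the state.
- get_state(): the state, without advancing time (a new reading comes with each control period).
- vision.capture(name): name is "scene" or "top"; returns (picture, depth): 480x640x3 uint8, red, green, blue; 480x640 float32, m along the optical axis (not along the pixel's ray), 0 where there is no reading.
- vision.calibration(name): a dict with "intrinsics" (3x3 intrinsics, pixels), "R" (3x3) and "t" (3): a world point X has camera coordinates R X + t. Camera axes: x right, y down, z forward; pixel columns grow to the right and rows downward; lengths in m; the calibration is good to about 2 mm. A picture is of the moment at which its call begins. calibration takes no time and is no camera call.
- ticket.job_done(): hands the job in; it is judged then, once.
The state is a dict: "time_s": time; "joint_positions": joint angles; "dq": joint speeds; "tau": joint torques, N m; "position": TCP position; "orientation": TCP orientation; "contact_force": force on the tool from outside, world axes, zero at the start; "ft_torque": the same for the moment, N m; "width": finger opening in m; "grasp_force": force on a finger pad.
Only numpy, scipy, OpenCV 4.12 (cv2) and the standard library are available. Lean on these libraries where they do the work, as an engineer would, in place of code of your own. Each camera call takes 0.05 s, during which the arm holds its last target. There are 200 camera calls.

### The job

Three or four fired relief tiles lie on the newsprint, most of them face down. Set every one of them on the row of pale setter slabs with its relief face up, turning over those that lie face down: one tile to a slab, any slab, squarely on top so that its edges are flush with the slab's all round. Leave the other things on the bench where they are.

Things in the scene. Friction and masses are not known exactly. Their poses are not given: they have to be found in the camera images.
- tile0: Brown stoneware relief tile, flat slab 100 x 60 x 22 mm (its x, y, z), about 0.29 kg, plain sides; it stands by itself on a short end. Origin at its centre, z out of the relief face (4 mm rim round a tower with a little house and two round hills, nothing above the rim); the back has three plain lengthwise ribs. Both faces lie flat. Starts relief down; may be absent.
- tile1: Brown stoneware relief tile, flat slab 100 x 60 x 22 mm (its x, y, z), about 0.29 kg, plain sides; it stands by itself on a short end. Origin at its centre, z out of the relief face (4 mm rim round a tower with a little house and two round hills, nothing above the rim); the back has three plain lengthwise ribs. Both faces lie flat. Starts relief down; may be absent.
- tile2: Brown stoneware relief tile, flat slab 100 x 60 x 22 mm (its x, y, z), about 0.29 kg, plain sides; it stands by itself on a short end. Origin at its centre, z out of the relief face (4 mm rim round a tower with a little house and two round hills, nothing above the rim); the back has three plain lengthwise ribs. Both faces lie flat. Starts relief down; may be absent.
- tile3: Brown stoneware relief tile, flat slab 100 x 60 x 22 mm (its x, y, z), about 0.29 kg, plain sides; it stands by itself on a short end. Origin at its centre, z out of the relief face (4 mm rim round a tower with a little house and two round hills, nothing above the rim); the back has three plain lengthwise ribs. Both faces lie flat. Starts relief up; may be absent.
- setter0 (a point): Centre of the top face of pale setter slab 1 of 4, 14 mm above the bench. The slab is 100 x 60 mm (its x, y) and 6 mm thick, fixed on a plywood ware board 495 x 110 mm and 8 mm thick; the four lie end to end in a row along x, 125 mm from centre to centre, with 25 mm between them. x along the slab's long side, z up.
- setter1 (a point): Centre of the top face of pale setter slab 2 of 4, 14 mm above the bench. The slab is 100 x 60 mm (its x, y) and 6 mm thick, fixed on a plywood ware board 495 x 110 mm and 8 mm thick; the four lie end to end in a row along x, 125 mm from centre to centre, with 25 mm between them. x along the slab's long side, z up.
- setter2 (a point): Centre of the top face of pale setter slab 3 of 4, 14 mm above the bench. The slab is 100 x 60 mm (its x, y) and 6 mm thick, fixed on a plywood ware board 495 x 110 mm and 8 mm thick; the four lie end to end in a row along x, 125 mm from centre to centre, with 25 mm between them. x along the slab's long side, z up.
- setter3 (a point): Centre of the top face of pale setter slab 4 of 4, 14 mm above the bench. The slab is 100 x 60 mm (its x, y) and 6 mm thick, fixed on a plywood ware board 495 x 110 mm and 8 mm thick; the four lie end to end in a row along x, 125 mm from centre to centre, with 25 mm between them. x along the slab's long side, z up.
- bottle: White plastic bottle, 66 mm across, 190 mm tall, loose; origin under its centre. Leave it.
- house: Small stoneware house, 100 x 75 mm, about 108 mm tall, loose; origin under its centre. Leave it.
- slipbowl: White ceramic bowl, 120 mm across, 55 mm tall, loose; origin under its centre. Leave it.
- brush: Brush 200 mm long, lying, loose. Leave it.
Not all that is in view belongs to the job. Leave any orange or purple look-alike of the tile0 alone. Leave any purple look-alike of the tile2 alone.

How it is judged:
By the outcome, as a careful person would: the job done as asked, in the order asked, and still so for the second after the job is handed in, with the robot touching nothing.
Of tile0, tile1, tile2, tile3 only 3 to 4 are there at a start; the rules pass over those that are not, and their reading is None.
At some moment in a run one of tile0, tile1, tile2, tile3 may be knocked a few centimetres aside while the robot is not near it.
Once in a run the grip may slacken for a moment while it holds something.
It also fails if it takes over 210 s, if anything falls off the work surface, if the arm or the gripper's body presses on something with over 40 N, if the wrist force passes 120 N, or if a joint passes its speed limit or range.

## Working session

There is one attempt and no reset: what is moved stays moved. The work goes in short steps, Python scripts to look and compute and a tool call to move; the robot and the scene stay as the last step left them, time stands still between calls to the robot, and variables do not carry over. Pictures are saved under pics/ and viewed, at most 14 in all, crops included, and the job is handed in when it is done.

Besides the shell and the picture viewer there is one more tool, called after "Call:" in YAML: its name, and indented under it one key for each argument. servo_tool: Moves the arm, as the interface text tells. Its arguments: {"type":"object","properties":{"moves":{"type":"array"},"force":{"type":"number"}},"required":["moves"]}

```bash
mkdir -p pics; ls
python3 - <<'E'
from workcell import get_state, vision, ticket, r
import cv2,numpy as np
print(r.tips_ahead); s=get_state(); print(s)
for n in("scene","top"):
    p,d=vision.capture(n); cv2.imwrite(f"pics/{n}0.png",p[:,:,::-1]); np.save(f"pics/{n}0.npy",d)
    c=vision.calibration(n); print(n,c["intrinsics"].round(1).tolist(),c["R"].round(3).tolist(),c["t"].round(3).tolist())
E
```

```text
pics
0.008
{'time_s': 0.0, 'joint_positions': array([ 1.23450700e+00,  4.94211811e-01,  1.34614235e+00,  3.49734264e-05,
        1.30250263e+00, -9.55118095e-02]), 'dq': array([ 0.00058335,  0.00036997, -0.00086383,  0.00139518, -0.00155002,
       -0.00055519]), 'tau': array([-4.11017274e-03, -8.82209229e+01, -3.83850753e+01, -4.26034867e-04,
        1.03273481e-02, -1.42932663e-05]), 'position': array([0.14891122, 0.60663409, 0.23867865]), 'orientation': array([[-9.71150613e-01,  2.38466528e-01, -4.48980819e-04],
       [ 2.38466901e-01,  9.71149906e-01, -1.18219729e-03],
       [ 1.54113196e-04, -1.25515869e-03, -9.99999200e-01]]), 'contact_force': array([ 0.05606239,  0.75953296, -0.03216032]), 'ft_torque': array([ 0.03001491, -0.00591613, -0.00818148]), 'grasp_force': 0.0, 'width': 0.08541137563907407}
scene [[582.5, 0.0, 323.2], [0.0, 582.5, 245.2], [0.0, 0.0, 1.0]] [[0.878, 0.479, -0.015], [0.385, -0.724, -0.573], [-0.285, 0.497, -0.819]] [-0.411, -0.173, 1.748]
top [[604.1, 0.0, 332.8], [0.0, 604.1, 237.7], [0.0, 0.0, 1.0]] [[0.031, -1.0, -0.005], [-0.994, -0.03, -0.105], [0.105, 0.008, -0.994]] [-0.014, 0.487, 1.648]
```

View pics/top0.png

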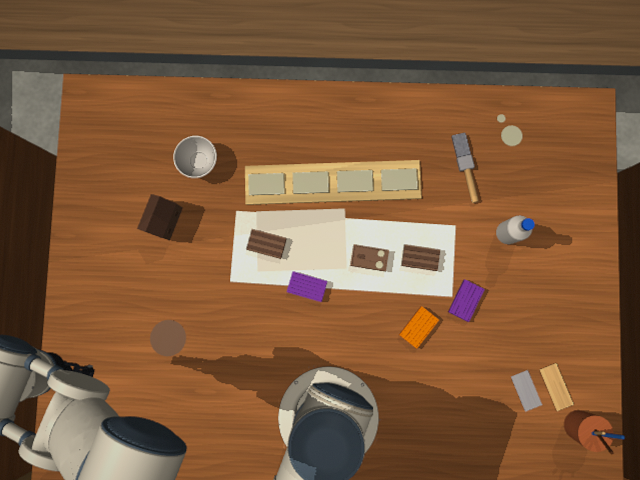

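View pics/scene0.png

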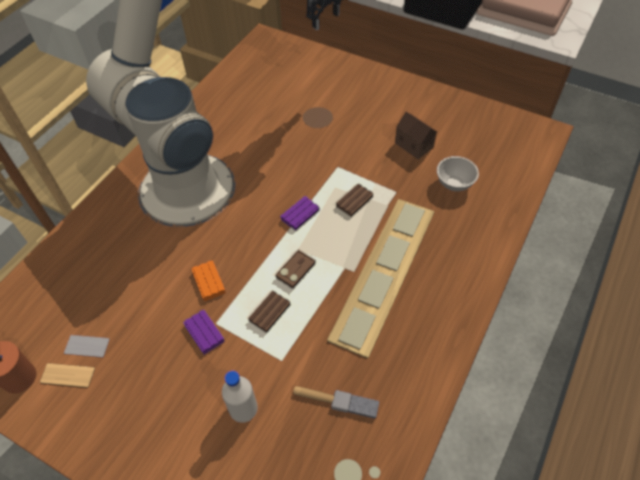

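The top view shows three brown tiles. (267,244) and (422,257) have ribs up, so they lie face down; (370,258), with its round hills, lies face up. The purple look-alikes at (308,286) and (467,300) and the orange one at (420,327) stay where they are. The setters are at (267,183), (310,182), (354,180) and (399,179).

```bash
cat > h.py <<'E'
from workcell import get_state, vision, ticket, r
import cv2, numpy as np
def ray(cam,px,z):
    c=vision.calibration(cam); R=np.array(c["R"]);t=np.array(c["t"]);K=np.array(c["intrinsics"])
    px=np.atleast_2d(px).astype(float)
    d=np.c_[px,np.ones(len(px))]@np.linalg.inv(K).T@R; o=-R.T@t
    return o+d*((z-o[2])/d[:,2])[:,None]
def rects(mask,z,cam="top",amin=250,amax=2500):
    out=[]
    for c in cv2.findContours(mask,cv2.RETR_EXTERNAL,cv2.CHAIN_APPROX_NONE)[0]:
        a=cv2.contourArea(c)
        if not amin<a<amax: continue
        w=ray(cam,c[:,0,:],z)[:,:2]
        (cx,cy),(l,s),ang=cv2.minAreaRect((w*1000).astype(np.float32))
        if l<s: l,s,ang=s,l,ang+90
        u,v=c[:,0,:].mean(0)
        out.append(dict(px=(round(u),round(v)),c=(round(cx,1),round(cy,1)),size=(round(l,1),round(s,1)),ang=round((ang+90)%180-90,1),area=a))
    return sorted(out,key=lambda o:o["px"])
def brown(p):
    h=cv2.cvtColor(p,cv2.COLOR_RGB2HSV); 
    m=(h[...,2]<150)&((h[...,0]<15)|(h[...,0]>165))&(h[...,1]>40)
    m=m.astype(np.uint8)*255
    roi=np.zeros_like(m); roi[160:320,225:470]=255
    return cv2.morphologyEx(cv2.morphologyEx(m&roi,cv2.MORPH_CLOSE,np.ones((5,5),np.uint8)),cv2.MORPH_OPEN,np.ones((5,5),np.uint8))
def pale(p):
    h=cv2.cvtColor(p,cv2.COLOR_RGB2HSV)
    m=((h[...,1]<75)&(h[...,2]>110)).astype(np.uint8)*255
    roi=np.zeros_like(m); roi[160:204,240:425]=255
    return cv2.morphologyEx(m&roi,cv2.MORPH_OPEN,np.ones((3,3),np.uint8))
E
python3 - <<'E'
from h import *
p=cv2.imread("pics/top0.png")[:,:,::-1].copy(); h=cv2.cvtColor(p,cv2.COLOR_RGB2HSV); d=np.load("pics/top0.npy")
for u,v in[(267,183),(310,182),(354,180),(289,184),(250,195),(267,244),(267,238),(360,252),(422,257),(308,286),(230,330),(285,255)]: print((u,v),h[v,u],d[v,u])
for o in rects(brown(p),.022): print(o)
for o in rects(pale(p),.014): print(o)
crop=p[150:320,225:475]; m=np.zeros_like(p); m[brown(p)>0]=(255,0,0); m[pale(p)>0]=(0,255,0)
both=np.vstack([crop,m[150:320,225:475]]); cv2.imwrite("pics/c1.png",cv2.resize(both,None,fx=1.7*1,fy=1.7,interpolation=2)[:,:,::-1])
E
```

```text
(267, 183) [ 24  55 181] 1.6943642
(310, 182) [ 25  55 181] 1.6982435
(354, 180) [ 25  55 181] 1.6979089
(289, 184) [ 20 118 222] 1.7011571
(250, 195) [ 20  97 191] 1.7014866
(267, 244) [ 11 116  92] 1.6806592
(267, 238) [ 11 111 108] 1.6800338
(360, 252) [ 12 111 124] 1.6734948
(422, 257) [ 11 116  92] 1.6729462
(308, 286) [141 160 155] 1.6603742
(230, 330) [ 13 175 146] 1.6713276
(285, 255) [ 21  44 150] 1.6876305
{'px': (250, 192), 'c': (597.1, 211.3), 'size': (213.0, 190.2), 'ang': 2.8, 'area': 1569.5}
{'px': (266, 243), 'c': (466.6, 185.9), 'size': (99.7, 59.0), 'ang': 76.5, 'area': 701.0}
{'px': (368, 257), 'c': (436.0, -101.0), 'size': (96.0, 59.3), 'ang': 82.9, 'area': 533.5}
{'px': (420, 257), 'c': (440.6, -243.0), 'size': (99.8, 59.6), 'ang': 83.3, 'area': 715.5}
{'px': (266, 184), 'c': (636.4, 194.0), 'size': (96.0, 60.0), 'ang': -87.4, 'area': 679.5}
{'px': (310, 182), 'c': (643.5, 68.8), 'size': (98.6, 60.1), 'ang': -87.8, 'area': 683.5}
{'px': (355, 181), 'c': (652.7, -55.0), 'size': (98.6, 60.1), 'ang': -88.3, 'area': 684.5}
{'px': (399, 179), 'c': (660.3, -179.9), 'size': (100.2, 59.8), 'ang': -86.2, 'area': 685.0}
```

View pics/c1.png

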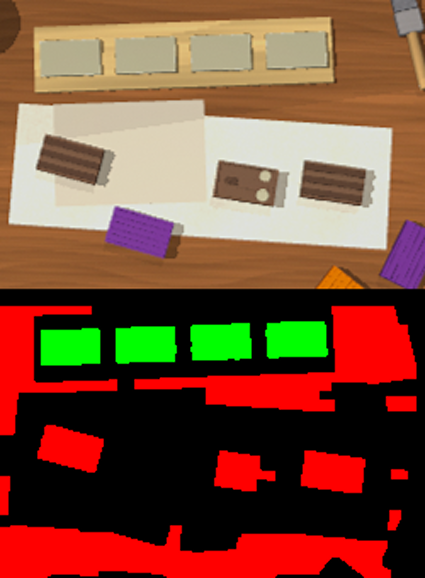

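```bash
cat >> h.py <<'E'
def tiles(p):
    "non-newsprint, non-purple blobs on the paper: dark or brown"
    h=cv2.cvtColor(p,cv2.COLOR_RGB2HSV)
    m=((h[...,2]<150)&((h[...,0]<17)|(h[...,0]>165))&(h[...,1]>60)).astype(np.uint8)*255
    m=cv2.morphologyEx(m,cv2.MORPH_CLOSE,np.ones((7,7),np.uint8))
    roi=np.zeros_like(m); cv2.fillPoly(roi,[np.array([[240,214],[455,228],[450,292],[235,280]])],255)
    return cv2.morphologyEx(m&roi,cv2.MORPH_OPEN,np.ones((2,2),np.uint8))
def goto(x,y,z,axis=None):
    """mm, long axis angle of the tile (deg) -> tool-frame shift mm, turn deg; tool x goes along axis"""
    s=get_state(); R=s["orientation"]; p=s["position"]*1000
    sh=R.T@(np.array([x,y,z])-p); turn=0
    if axis is not None:
        cur=np.degrees(np.arctan2(R[1,0],R[0,0])); turn=-((axis-cur+90)%180-90)
    print("pos",p.round(1),"shift",sh.round(1),"turn",round(turn,2),"j",s["joint_positions"].round(2),"w",round(s["width"]*1000,1),"f",s["contact_force"].round(1),round(s["grasp_force"],1),"t",round(s["time_s"],1),"tips",r.tips_ahead)
E
python3 - <<'E'
from h import *
p=cv2.imread("pics/top0.png")[:,:,::-1].copy()
for o in rects(tiles(p),.022): print(o)
goto(436,-103,240,83)
E
```

```text
{'px': (267, 245), 'c': (463.7, 183.1), 'size': (101.2, 60.1), 'ang': 76.3, 'area': 713.0}
{'px': (370, 259), 'c': (433.1, -105.0), 'size': (98.8, 59.3), 'ang': 82.3, 'area': 709.5}
{'px': (421, 258), 'c': (437.9, -245.8), 'size': (100.5, 59.6), 'ang': 83.3, 'area': 726.0}
pos [148.9 606.6 238.8] shift [-4.480e+02 -6.207e+02 -6.000e-01] turn 83.2 j [ 1.23  0.49  1.35  0.    1.3  -0.1 ] w 85.4 f [ 0.3 -0.6  0.3] 0.0 t 0.1 tips 0.008
```

```bash
sed -i 's/np.ones((2,2)/np.ones((3,3)/' h.py
python3 - <<'E'
from h import *
for i in range(3):
    p,d=vision.capture("top")
    for o in rects(tiles(p),.022): print(o)
E
```

```text
{'px': (266, 244), 'c': (466.4, 185.5), 'size': (100.4, 60.2), 'ang': 76.5, 'area': 713.5}
{'px': (369, 258), 'c': (435.8, -102.2), 'size': (98.8, 59.3), 'ang': 82.3, 'area': 710.5}
{'px': (420, 257), 'c': (440.6, -243.1), 'size': (100.8, 59.6), 'ang': 83.3, 'area': 727.0}
{'px': (266, 244), 'c': (466.4, 185.5), 'size': (100.4, 60.2), 'ang': 76.5, 'area': 712.5}
{'px': (369, 258), 'c': (435.8, -102.2), 'size': (98.8, 59.3), 'ang': 82.3, 'area': 710.5}
{'px': (420, 257), 'c': (440.6, -243.1), 'size': (100.8, 59.6), 'ang': 83.3, 'area': 728.0}
{'px': (266, 243), 'c': (466.3, 186.1), 'size': (101.5, 59.9), 'ang': 75.8, 'area': 711.5}
{'px': (369, 258), 'c': (435.8, -102.2), 'size': (98.8, 59.3), 'ang': 82.3, 'area': 710.5}
{'px': (420, 257), 'c': (440.6, -243.0), 'size': (100.5, 59.6), 'ang': 83.3, 'area': 726.0}
```

Call:
servo_tool:
  moves:
    - [[-0.17, -0.24, 0, 32, 0], [-0.17, -0.24, 0, 32, 0], [-0.17, -0.24, 0, 32, 0], [-0.17, -0.24, 0, 32, 0], [-0.17, -0.24, 0, 32, 0], [-0.17, -0.24, 0, 32, 0], [-0.17, -0.24, 0, 32, 0], [-0.17, -0.24, 0, 32, 0], [-0.17, -0.24, 0, 32, 0], [-0.17, -0.24, 0, 32, 0]]

```text
time_s: 1.25
position: [0.2566, 0.3342, 0.2392]
orientation: [[-0.698, 0.716, 0.0], [0.716, 0.698, 0.0], [0.0, 0.0, -1.0]]
contact_force: [-1.1, -0.1, 0.7]
width: 0.0852
grasp_force: 0.0
```

```bash
python3 -c "
from h import *
goto(435.8,-102.2,240,82.6)"
```

```text
pos [256.6 334.2 239.2] shift [-437.5 -176.4   -0.8] turn 51.68 j [0.77 0.21 1.82 0.   1.12 0.  ] w 85.2 f [-1.1 -0.1  0.7] 0.0 t 1.2 tips 0.008
```

Call:
servo_tool:
  moves:
    - [[-0.4375, -0.1764, 0, 51.7, 0], [-0.4375, -0.1764, 0, 51.7, 0], [-0.4375, -0.1764, 0, 51.7, 0], [-0.4375, -0.1764, 0, 51.7, 0], [-0.4375, -0.1764, 0, 51.7, 0], [-0.4375, -0.1764, 0, 51.7, 0], [-0.4375, -0.1764, 0, 51.7, 0], [-0.4375, -0.1764, 0, 51.7, 0], [-0.4375, -0.1764, 0, 51.7, 0], [-0.4375, -0.1764, 0, 51.7, 0]]

```text
time_s: 2.25
position: [0.4373, -0.1061, 0.2392]
orientation: [[0.131, 0.991, 0.001], [0.991, -0.131, -0.001], [-0.001, 0.001, -1.0]]
contact_force: [0.9, 0.3, -0.9]
width: 0.0856
grasp_force: 0.0
```

```bash
python3 -c "
from h import *
goto(435.8,-102.2,20,82.6)"
```

```text
pos [ 437.3 -106.1  239.2] shift [  3.8  -2.2 219.2] turn -0.13 j [-0.37  0.25  1.76 -0.    1.14 -0.24] w 85.6 f [ 0.9  0.3 -0.9] 0.0 t 2.2 tips 0.008
```

Call:
servo_tool:
  moves:
    - [[0, 0, 0, 0, 0], [0, 0, 0.05, 0, 0], [0, 0, 0.1, 0, 0], [0, 0, 0.15, 0, 0], [0, 0, 0.19, 0, 0], [0, 0, 0.21, 0, 0], [0, 0, 0.221, 0, 0], [0, 0, 0.221, 0, 0], [0, 0, 0.221, 0, 0], [0, 0, 0.221, 0, 0]]

```text
time_s: 3.25
position: [0.4362, -0.1033, 0.0194]
orientation: [[0.13, 0.992, 0.002], [0.992, -0.13, -0.001], [-0.0, 0.002, -1.0]]
contact_force: [0.1, 0.0, 0.5]
width: 0.0857
grasp_force: 0.0
```

Call:
servo_tool:
  moves:
    - [[0, 0, 0, 0, 0.3], [0, 0, 0, 0, 0.6], [0, 0, 0, 0, 0.6], [0, 0, 0, 0, 0.6], [0, 0, 0, 0, 0.6], [0, 0, 0, 0, 0.6]]
  force: 40

```text
time_s: 3.85
position: [0.436, -0.1035, 0.0192]
orientation: [[0.131, 0.991, 0.002], [0.991, -0.131, -0.001], [-0.0, 0.002, -1.0]]
contact_force: [-0.6, 0.0, 17.9]
width: 0.0589
grasp_force: 38.8
```

```bash
python3 -c "
from h import *
goto(435.8,-102.2,20,82.6)
p,d=vision.capture('top'); print(rects(tiles(p),.022)); cv2.imwrite('pics/g1.png',cv2.resize(p[150:320,225:475],None,fx=2,fy=2)[:,:,::-1])"
```

```text
pos [ 436.  -103.5   19.2] shift [ 1.2 -0.3 -0.8] turn -0.11 j [-0.37  0.63  1.98  0.    0.52 -0.24] w 58.9 f [-0.6  0.  17.9] 38.8 t 3.9 tips 0.008
[]
```

View pics/g1.png

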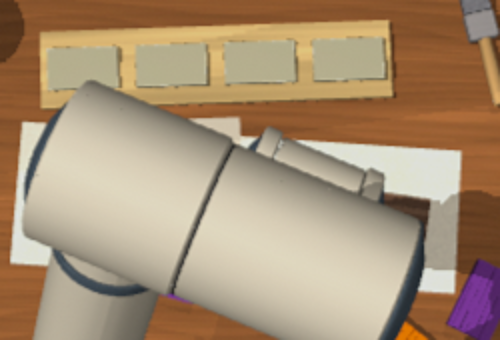

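Call:
servo_tool:
  moves:
    - [[0, 0, -0.03, 0, 0.6], [0, 0, -0.08, 0, 0.6], [0, 0, -0.1, 0, 0.6], [0, 0, -0.1, 0, 0.6], [0, 0, -0.1, 0, 0.6], [0, 0, -0.1, 0, 0.6]]

```text
time_s: 4.5
position: [0.4348, -0.103, 0.1172]
orientation: [[0.131, 0.991, -0.002], [0.991, -0.131, 0.001], [0.0, -0.002, -1.0]]
contact_force: [0.1, 0.0, -3.0]
width: 0.0583
grasp_force: 47.8
```

```bash
python3 -c "
from h import *
goto(652.3,-56.7,120,93.66)"
```

```text
pos [ 434.8 -103.   117.2] shift [ 74.3 209.6  -3.1] turn -11.16 j [-0.37  0.44  1.91 -0.    0.8  -0.24] w 58.3 f [ 0.1  0.  -3. ] 47.8 t 4.5 tips 0.008
```

Call:
servo_tool:
  moves:
    - [[0.018, 0.05, 0, -3, 0.6], [0.036, 0.1, 0, -6, 0.6], [0.053, 0.15, 0, -9, 0.6], [0.066, 0.19, 0, -11.2, 0.6], [0.0743, 0.2096, 0, -11.2, 0.6], [0.0743, 0.2096, 0, -11.2, 0.6], [0.0743, 0.2096, 0, -11.2, 0.6], [0.0743, 0.2096, 0, -11.2, 0.6], [0.0743, 0.2096, 0, -11.2, 0.6]]

```text
time_s: 5.4
position: [0.6519, -0.0573, 0.1179]
orientation: [[-0.064, 0.998, -0.001], [0.998, 0.064, 0.0], [0.0, -0.001, -1.0]]
contact_force: [-1.1, 1.0, -2.6]
width: 0.0584
grasp_force: 47.8
```

```bash
python3 -c "
from h import *
goto(652.3,-56.7,34,93.66)"
```

```text
pos [651.9 -57.3 117.9] shift [ 0.5  0.5 83.9] turn 0.01 j [-0.18  0.66  1.39 -0.    1.09 -0.24] w 58.4 f [-1.1  1.  -2.6] 47.8 t 5.4 tips 0.008
```

Call:
servo_tool:
  moves:
    - [[0.0005, 0.0005, 0.03, 0, 0.6], [0.0005, 0.0005, 0.06, 0, 0.6], [0.0005, 0.0005, 0.076, 0, 0.6], [0.0005, 0.0005, 0.08, 0, 0.6], [0.0005, 0.0005, 0.082, 0, 0.6], [0.0005, 0.0005, 0.083, 0, 0.6], [0.0005, 0.0005, 0.084, 0, 0.6], [0.0005, 0.0005, 0.084, 0, 0.6], [0.0005, 0.0005, 0.084, 0, 0.6]]

```text
time_s: 6.3
position: [0.6537, -0.0565, 0.0348]
orientation: [[-0.065, 0.998, 0.001], [0.998, 0.065, -0.0], [-0.0, 0.001, -1.0]]
contact_force: [0.9, -0.5, -2.6]
width: 0.0585
grasp_force: 47.8
```

```bash
python3 -c "
from h import *
goto(652.3,-56.7,34,93.66)"
```

```text
pos [653.7 -56.5  34.8] shift [-0.1 -1.4  0.8] turn 0.05 j [-0.18  0.77  1.44 -0.    0.93 -0.24] w 58.5 f [ 0.9 -0.5 -2.6] 47.8 t 6.3 tips 0.008
```

Call:
servo_tool:
  moves:
    - [[0, -0.001, 0.0005, 0, 0.6], [0, -0.001, 0.001, 0, 0.6], [0, -0.001, 0.0015, 0, 0.6], [0, -0.001, 0.002, 0, 0.6], [0, -0.001, 0.002, 0, 0.6], [0, -0.001, 0.002, 0, 0.6]]

```text
time_s: 6.9
position: [0.6524, -0.0565, 0.0334]
orientation: [[-0.065, 0.998, 0.0], [0.998, 0.065, -0.0], [-0.0, 0.0, -1.0]]
contact_force: [-5.7, -0.1, 17.0]
width: 0.0583
grasp_force: 49.7
```

```bash
python3 -c "
from h import *
for i in range(3): goto(652.3,-56.7,34,93.66); vision.capture('scene')"
```

```text
pos [652.4 -56.5  33.4] shift [-0.2 -0.1 -0.6] turn 0.05 j [-0.18  0.77  1.44 -0.    0.93 -0.24] w 58.3 f [-5.7 -0.1 17. ] 49.7 t 6.9 tips 0.008
pos [652.4 -56.5  33.4] shift [-0.2 -0.1 -0.6] turn 0.04 j [-0.18  0.77  1.44 -0.    0.93 -0.24] w 58.3 f [-6.8 -0.1 16.2] 49.7 t 7.0 tips 0.008
pos [652.4 -56.5  33.3] shift [-0.2 -0.1 -0.7] turn 0.05 j [-0.18  0.77  1.44 -0.    0.93 -0.24] w 58.2 f [-7.2  0.3 15.9] 49.7 t 7.0 tips 0.008
```

Call:
servo_tool:
  moves:
    - [[0, 0, 0, 0, 0.3], [0, 0, 0, 0, 0], [0, 0, 0, 0, 0], [0, 0, 0, 0, 0], [0, 0, -0.03, 0, 0], [0, 0, -0.07, 0, 0], [0, 0, -0.11, 0, 0], [0, 0, -0.12, 0, 0], [0, 0, -0.12, 0, 0]]

```text
time_s: 7.95
position: [0.6534, -0.0566, 0.154]
orientation: [[-0.065, 0.998, 0.003], [0.998, 0.065, -0.001], [-0.001, 0.003, -1.0]]
contact_force: [0.3, -0.4, -0.8]
width: 0.0851
grasp_force: 0.0
```

```bash
python3 -c "
from h import *
ax=np.radians(83.3); u=np.array([np.cos(ax),np.sin(ax)])
print(np.array([440.6,-243])+48*u, np.array([440.6,-243])-48*u)
goto(440.6,-243,150,83.3)"
```

```text
[ 446.20019538 -195.32780882] [ 434.99980462 -290.67219118]
pos [653.4 -56.6 154. ] shift [-172.2 -224.4    3.4] turn 10.41 j [-0.18  0.62  1.36 -0.    1.16 -0.24] w 85.1 f [ 0.3 -0.4 -0.8] 0.0 t 8.0 tips 0.008
```

```bash
python3 -c "
from h import *
goto(446.7,-191.4,110,83.3)"
```

```text
pos [653.4 -56.6 154. ] shift [-121.1 -215.1   43.4] turn 10.41 j [-0.18  0.62  1.36 -0.    1.16 -0.24] w 85.1 f [ 0.3 -0.4 -0.8] 0.0 t 8.0 tips 0.008
```

Call:
servo_tool:
  moves:
    - [[-0.024, -0.043, 0, 2, 0], [-0.048, -0.086, 0, 4, 0], [-0.072, -0.129, 0.01, 6, 0], [-0.096, -0.17, 0.02, 8, 0], [-0.114, -0.203, 0.034, 10.4, 0], [-0.1211, -0.2151, 0.0434, 10.4, 0], [-0.1211, -0.2151, 0.0434, 10.4, 0], [-0.1211, -0.2151, 0.0434, 10.4, 0], [-0.1211, -0.2151, 0.0434, 10.4, 0]]

```text
time_s: 8.85
position: [0.4464, -0.1909, 0.1087]
orientation: [[0.116, 0.993, 0.0], [0.993, -0.116, 0.0], [0.0, 0.0, -1.0]]
contact_force: [1.0, 0.0, -0.3]
width: 0.0851
grasp_force: 0.0
```

```bash
python3 -c "
from h import *
goto(446.7,-191.4,15,83.3)
p,d=vision.capture('top'); 
for o in rects(tiles(p),.022): print(o)
cv2.imwrite('pics/g2.png',cv2.resize(p[150:320,225:475],None,fx=2,fy=2)[:,:,::-1])"
```

```text
pos [ 446.4 -190.9  108.7] shift [-0.5  0.4 93.7] turn 0.05 j [-0.53  0.49  1.83  0.    0.82 -0.41] w 85.1 f [ 1.   0.  -0.3] 0.0 t 8.8 tips 0.008
{'px': (257, 240), 'c': (472.2, 207.5), 'size': (59.7, 54.9), 'ang': -13.3, 'area': 318.0}
```

View pics/g2.png

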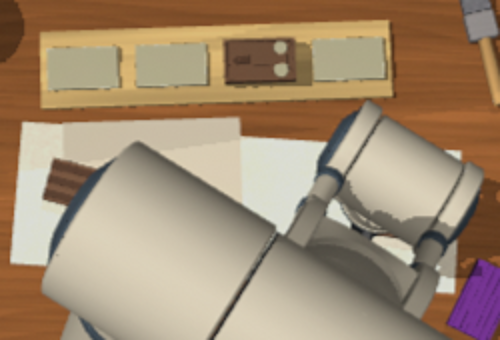

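The relief tile sits on setter 3 (crop (260,62)) and looks flush. Next I grip the end of the right-hand face-down tile.

Call:
servo_tool:
  moves:
    - [[0, 0, 0.04, 0, 0], [0, 0, 0.075, 0, 0], [0, 0, 0.09, 0, 0], [0, 0, 0.094, 0, 0], [0, 0, 0.094, 0, 0], [0, 0, 0.094, 0, 0.3], [0, 0, 0.094, 0, 0.6], [0, 0, 0.094, 0, 0.6], [0, 0, 0.094, 0, 0.6], [0, 0, 0.094, 0, 0.6]]
  force: 25

```text
time_s: 9.9
position: [0.4464, -0.1915, 0.0161]
orientation: [[0.117, 0.993, 0.002], [0.993, -0.117, -0.001], [-0.001, 0.002, -1.0]]
contact_force: [0.6, 2.3, 10.7]
width: 0.0588
grasp_force: 24.6
```

Call:
servo_tool:
  moves:
    - [[0, 0, -0.015, 0, 0.6], [0, 0, -0.03, 0, 0.6], [0, 0, -0.045, 0, 0.6], [0, 0, -0.06, 0, 0.6], [0, 0, -0.075, 0, 0.6], [0, 0, -0.09, 0, 0.6], [0, 0, -0.11, 0, 0.6], [0, 0, -0.13, 0, 0.6], [0, 0, -0.13, 0, 0.6], [0, 0, -0.13, 0, 0.6]]

```text
time_s: 10.9
position: [0.4456, -0.1912, 0.1451]
orientation: [[0.117, 0.993, 0.001], [0.993, -0.117, -0.001], [-0.0, 0.001, -1.0]]
contact_force: [-0.2, -0.4, -3.5]
width: 0.0589
grasp_force: 27.8
```

```bash
python3 -c "
from h import *
goto(446.7,-191.4,15,83.3)
p,d=vision.capture('scene'); 
cv2.imwrite('pics/s2.png',cv2.resize(p[130:370,180:420],None,fx=2.4,fy=2.4)[:,:,::-1])"
```

```text
pos [ 445.6 -191.2  145.1] shift [ -0.    0.9 130.1] turn 0.0 j [-0.53  0.43  1.8   0.    0.92 -0.41] w 58.9 f [-0.2 -0.4 -3.5] 27.8 t 10.9 tips 0.008
```

View pics/s2.png

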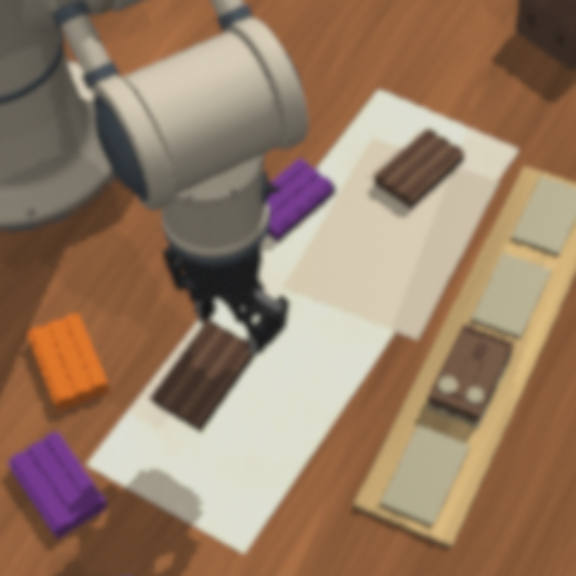

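```bash
cat >> h.py <<'E'
def tilt(box,cam="scene"):
    "plane fit of the brown depth points in box (u0,v0,u1,v1)"
    p,d=vision.capture(cam); h=cv2.cvtColor(p,cv2.COLOR_RGB2HSV)
    m=(h[...,2]<130)&(h[...,0]<17)&(h[...,1]>60)&(d>0)
    k=np.zeros_like(m); k[box[1]:box[3],box[0]:box[2]]=1
    v,u=np.nonzero(cv2.erode((m&k).astype(np.uint8),np.ones((3,3))))
    c=vision.calibration(cam); K=np.array(c["intrinsics"])
    X=(np.linalg.inv(K)@np.array([u,v,np.ones(len(u))])*d[v,u]).T
    X=((X-np.array(c["t"]))@np.array(c["R"]))
    q=np.median(X,0); X=X[np.linalg.norm(X-q,axis=1)<.07]
    n=np.linalg.svd(X-X.mean(0))[2][2]; n*=np.sign(n[2])
    print(len(X),"centre",(X.mean(0)*1000).round(),"normal",n.round(2),"z range",(np.percentile(X[:,2],[3,97])*1000).round(),"y range",(np.percentile(X[:,1],[3,97])*1000).round())
E
python3 -c "
from h import *
tilt((240,265,283,312))"
```

```text
743 centre [ 444. -246.  140.] normal [-0.02 -0.16  0.99] z range [131. 149.] y range [-287. -204.]
```

Call:
servo_tool:
  moves:
    - [[0, 0, 0.04, 0, 0.6], [0, 0, 0, 0, 0.6], [0, 0, 0.04, 0, 0.6], [0, 0, 0, 0, 0.6], [0, 0, 0.04, 0, 0.6], [0, 0, 0, 0, 0.6], [0, 0, 0.04, 0, 0.6], [0, 0, 0, 0, 0.6], [0, 0, 0, 0, 0.6], [0, 0, 0, 0, 0.6]]
  force: 20

```text
time_s: 12.0
position: [0.4457, -0.1913, 0.1446]
orientation: [[0.117, 0.993, 0.0], [0.993, -0.117, -0.0], [-0.0, 0.0, -1.0]]
contact_force: [-0.0, 0.3, -3.1]
width: 0.0587
grasp_force: 26.1
```

```bash
python3 -c "
from h import *
goto(446.7,-191.4,15,83.3)
tilt((235,255,290,325))"
```

```text
pos [ 445.7 -191.3  144.6] shift [ -0.    1.  129.6] turn 0.0 j [-0.53  0.43  1.8  -0.    0.92 -0.41] w 58.7 f [-0.   0.3 -3.1] 26.1 t 12.0 tips 0.008
401 centre [ 449. -198.  111.] normal [-0.16 -0.97  0.18] z range [ 66. 147.] y range [-208. -181.]
```

Call:
servo_tool:
  moves:
    - [[0, 0, 0.015, 0, 0.6], [0, 0, 0.03, 0, 0.6], [0, 0, 0.038, 0, 0.6], [0, 0, 0.042, 0, 0.6], [0, 0, 0.045, 0, 0.6], [0, 0, 0.048, 0, 0.6], [0, 0, 0.05, 0, 0.6], [0, 0, 0.052, 0, 0.6], [0, 0, 0.052, 0, 0.6]]

```text
time_s: 12.95
position: [0.4462, -0.1921, 0.0953]
orientation: [[0.116, 0.993, 0.003], [0.993, -0.116, -0.002], [-0.002, 0.003, -1.0]]
contact_force: [-11.6, -0.6, 48.0]
width: 0.0588
grasp_force: 44.6
```

```bash
python3 -c "
from h import *
goto(446.7,-191.4,15,83.3)
tilt((235,255,300,345))"
```

```text
pos [ 446.2 -192.1   95.3] shift [ 0.9  0.2 80.3] turn 0.02 j [-0.53  0.51  1.84 -0.    0.78 -0.41] w 58.8 f [-11.6  -0.6  48. ] 44.6 t 12.9 tips 0.008
346 centre [ 449. -199.   66.] normal [-0.16 -0.98  0.15] z range [ 20. 104.] y range [-208. -181.]
```

Call:
servo_tool:
  moves:
    - [[0, 0, -0.002, 0, 0.6], [-0.007, 0, -0.002, 0, 0.6], [-0.014, 0, -0.0015, 0, 0.6], [-0.022, 0, -0.001, 0, 0.6], [-0.03, 0, -0.001, 0, 0.6], [-0.038, 0, -0.001, 0, 0.6], [-0.046, 0, 0.0005, 0, 0.6], [-0.054, 0, 0.003, 0, 0.6], [-0.062, 0, 0.006, 0, 0.6], [-0.07, 0, 0.01, 0, 0.6]]

```text
time_s: 14.0
position: [0.4378, -0.2624, 0.0835]
orientation: [[0.117, 0.993, 0.001], [0.993, -0.117, -0.002], [-0.002, 0.002, -1.0]]
contact_force: [-4.2, -3.3, 15.2]
width: 0.0586
grasp_force: 43.3
```

```bash
python3 -c "
from h import *
goto(446.7,-191.4,15,83.3)
p,d=vision.capture('scene'); 
cv2.imwrite('pics/s3.png',cv2.resize(p[190:370,200:380],None,fx=2.5,fy=2.5)[:,:,::-1])"
```

```text
pos [ 437.8 -262.4   83.5] shift [71.7  0.4 68.3] turn 0.01 j [-0.66  0.55  1.79 -0.    0.79 -0.54] w 58.6 f [-4.2 -3.3 15.2] 43.3 t 14.0 tips 0.008
```

View pics/s3.png

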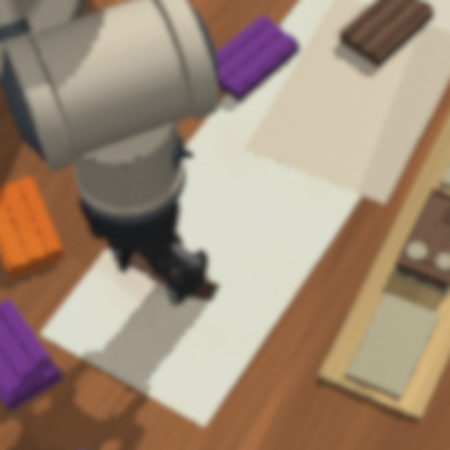

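Call:
servo_tool:
  moves:
    - [[-0.007, 0, 0.004, 0, 0.6], [-0.014, 0, 0.0095, 0, 0.6], [-0.021, 0, 0.016, 0, 0.6], [-0.027, 0, 0.0225, 0, 0.6], [-0.032, 0, 0.03, 0, 0.6], [-0.037, 0, 0.038, 0, 0.6], [-0.041, 0, 0.046, 0, 0.6], [-0.041, 0, 0.046, 0, 0.6]]

```text
time_s: 14.85
position: [0.4337, -0.3043, 0.0368]
orientation: [[0.117, 0.993, 0.003], [0.993, -0.117, -0.003], [-0.003, 0.003, -1.0]]
contact_force: [0.5, -9.6, 9.8]
width: 0.0586
grasp_force: 63.0
```

```bash
python3 -c "
from h import *
goto(446.7,-191.4,15,83.3)
p,d=vision.capture('scene'); 
cv2.imwrite('pics/s4.png',cv2.resize(p[190:370,200:380],None,fx=2.5,fy=2.5)[:,:,::-1])"
```

```text
pos [ 433.7 -304.3   36.8] shift [113.7  -0.4  21.5] turn -0.05 j [-0.72  0.65  1.77 -0.    0.71 -0.61] w 58.6 f [ 0.5 -9.6  9.8] 63.0 t 14.8 tips 0.008
```

View pics/s4.png

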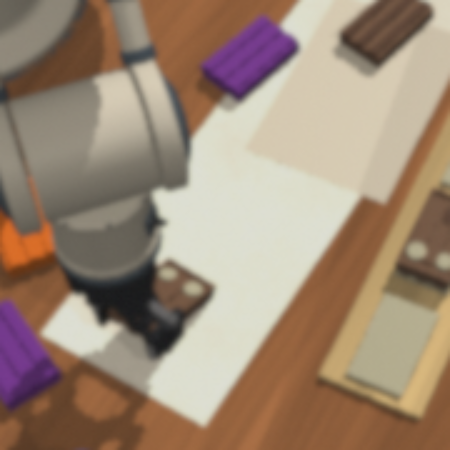

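The relief face is now up and the tile leans nearly flat at crop (175,290). I lower it the rest of the way and release.

Call:
servo_tool:
  moves:
    - [[-0.002, 0, 0.006, 0, 0.6], [-0.003, 0, 0.012, 0, 0.6], [-0.004, 0, 0.016, 0, 0.6], [-0.004, 0, 0.016, 0, 0.4], [-0.004, 0, 0.016, 0, 0], [-0.004, 0, 0.016, 0, 0], [-0.004, 0, 0.016, 0, 0], [-0.004, 0, -0.02, 0, 0], [-0.004, 0, -0.06, 0, 0], [-0.004, 0, -0.09, 0, 0]]

```text
time_s: 15.9
position: [0.4323, -0.3055, 0.1287]
orientation: [[0.116, 0.993, 0.0], [0.993, -0.116, -0.0], [-0.0, 0.0, -1.0]]
contact_force: [0.5, -0.7, 0.3]
width: 0.0854
grasp_force: 0.0
```

```bash
python3 -c "
from h import *
a=np.radians(76.3); u=np.array([np.cos(a),np.sin(a)])
e=np.array([466.4,185.6])-52*u; print(e)
goto(e[0],e[1],130,76.3)"
```

```text
[454.0844164  135.07944576]
pos [ 432.3 -305.5  128.7] shift [440.1 -29.6  -1.5] turn 7.01 j [-0.73  0.5   1.71 -0.    0.93 -0.61] w 85.4 f [ 0.5 -0.7  0.3] 0.0 t 15.9 tips 0.008
```

Call:
servo_tool:
  moves:
    - [[0.05, -0.003, 0, 1, 0], [0.1, -0.006, 0, 2, 0], [0.15, -0.01, 0, 3, 0], [0.2, -0.013, 0, 4, 0], [0.25, -0.017, 0, 5, 0], [0.3, -0.02, 0, 6, 0], [0.35, -0.024, 0, 7, 0], [0.4, -0.027, 0, 7, 0], [0.4401, -0.0296, 0, 7, 0], [0.4401, -0.0296, 0, 7, 0]]

```text
time_s: 16.9
position: [0.4541, 0.1393, 0.1269]
orientation: [[0.232, 0.973, 0.001], [0.973, -0.232, 0.001], [0.001, 0.001, -1.0]]
contact_force: [0.5, -0.3, 0.0]
width: 0.0857
grasp_force: 0.0
```

Call:
servo_tool:
  moves:
    - [[0, 0, 0, 0, 0], [0, 0, 0, 0, 0], [0, 0, 0, 0, 0]]

```text
time_s: 17.2
position: [0.4541, 0.134, 0.1269]
orientation: [[0.238, 0.971, -0.0], [0.971, -0.238, -0.0], [-0.0, -0.0, -1.0]]
contact_force: [-0.0, 0.6, -0.0]
width: 0.0852
grasp_force: 0.0
```

```bash
python3 -c "
from h import *
goto(454.1,135.1,15,76.3)
p,d=vision.capture('top'); 
for o in rects(tiles(p),.022): print(o)
cv2.imwrite('pics/g3.png',cv2.resize(p[150:320,225:475],None,fx=2.4,fy=2.4)[:,:,::-1])"
```

```text
pos [454.1 134.  126.9] shift [  1.1  -0.3 111.9] turn -0.09 j [ 0.16  0.45  1.84 -0.    0.86  0.4 ] w 85.2 f [-0.   0.6 -0. ] 0.0 t 17.2 tips 0.008
{'px': (427, 259), 'c': (436.6, -261.4), 'size': (100.6, 60.2), 'ang': 84.6, 'area': 727.0}
```

View pics/g3.png

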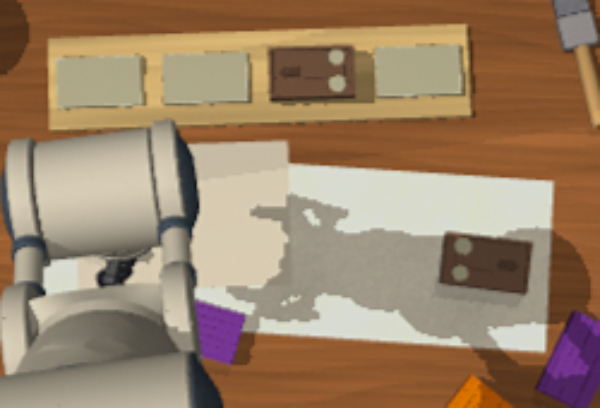

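Call:
servo_tool:
  moves:
    - [[0.001, 0, 0.05, 0, 0], [0.001, 0, 0.09, 0, 0], [0.001, 0, 0.107, 0, 0], [0.001, 0, 0.111, 0, 0], [0.001, 0, 0.111, 0, 0], [0.001, 0, 0.111, 0, 0.3], [0.001, 0, 0.111, 0, 0.6], [0.001, 0, 0.111, 0, 0.6], [0.001, 0, 0.111, 0, 0.6], [0.001, 0, 0.111, 0, 0.6]]
  force: 20

```text
time_s: 18.25
position: [0.4552, 0.1361, 0.0172]
orientation: [[0.237, 0.972, 0.002], [0.972, -0.237, 0.0], [0.001, 0.002, -1.0]]
contact_force: [-0.4, -3.0, 9.9]
width: 0.0593
grasp_force: 19.3
```

Call:
servo_tool:
  moves:
    - [[0, 0, -0.015, 0, 0.6], [0, 0, -0.03, 0, 0.6], [0, 0, -0.06, 0, 0.6], [0, 0, -0.09, 0, 0.6], [0, 0, -0.13, 0, 0.6], [0, 0, -0.09, 0, 0.6], [0, 0, -0.13, 0, 0.6], [0, 0, -0.09, 0, 0.6], [0, 0, -0.13, 0, 0.6], [0, 0, -0.13, 0, 0.6]]

```text
time_s: 19.25
position: [0.4552, 0.1363, 0.1474]
orientation: [[0.237, 0.972, 0.001], [0.972, -0.237, 0.0], [0.0, 0.001, -1.0]]
contact_force: [0.3, 1.4, -3.3]
width: 0.0581
grasp_force: 25.7
```

```bash
python3 -c "
from h import *
goto(454.1,135.1,15,76.3)
p,d=vision.capture('scene')
cv2.imwrite('pics/s5.png',cv2.resize(p[100:280,260:440],None,fx=2.5,fy=2.5)[:,:,::-1])
tilt((300,140,390,230))"
```

```text
pos [455.2 136.3 147.4] shift [ -1.4  -0.9 132.4] turn 0.01 j [ 0.17  0.41  1.82 -0.    0.91  0.4 ] w 58.1 f [ 0.3  1.4 -3.3] 25.7 t 19.2 tips 0.008
181 centre [462. 130. 115.] normal [0.29 0.94 0.19] z range [ 66. 148.] y range [117. 143.]
```

View pics/s5.png

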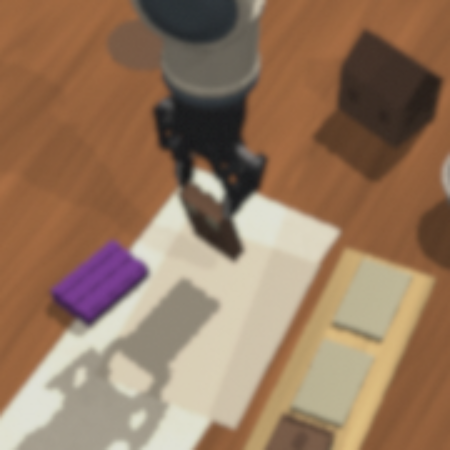

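The tile hangs vertically at crop (212,220). I use the mirrored motion: lower to contact, then tip towards +x of the tool.

Call:
servo_tool:
  moves:
    - [[0, 0, 0.02, 0, 0.6], [0, 0, 0.035, 0, 0.6], [0, 0, 0.043, 0, 0.6], [0, 0, 0.047, 0, 0.6], [0, 0, 0.05, 0, 0.6], [0, 0, 0.052, 0, 0.6], [0, 0, 0.053, 0, 0.6], [0, 0, 0.053, 0, 0.6]]

```text
time_s: 20.15
position: [0.4561, 0.1363, 0.096]
orientation: [[0.237, 0.972, 0.006], [0.972, -0.237, 0.001], [0.002, 0.005, -1.0]]
contact_force: [-9.8, -2.6, 59.4]
width: 0.0581
grasp_force: 49.6
```

```bash
python3 -c "
from h import *
goto(454.1,135.1,15,76.3)"
```

```text
pos [456.1 136.3  96. ] shift [-1.8 -2.1 81. ] turn 0.01 j [ 0.17  0.5   1.87 -0.    0.77  0.4 ] w 58.1 f [-9.8 -2.6 59.4] 49.6 t 20.1 tips 0.008
```

Call:
servo_tool:
  moves:
    - [[0, 0, -0.0025, 0, 0.6], [0.007, 0, -0.0025, 0, 0.6], [0.014, 0, -0.002, 0, 0.6], [0.022, 0, -0.0015, 0, 0.6], [0.03, 0, -0.0015, 0, 0.6], [0.038, 0, -0.001, 0, 0.6], [0.046, 0, 0, 0, 0.6], [0.054, 0, 0.0025, 0, 0.6], [0.062, 0, 0.0055, 0, 0.6], [0.07, 0, 0.0095, 0, 0.6]]

```text
time_s: 21.15
position: [0.4719, 0.2052, 0.0847]
orientation: [[0.237, 0.972, 0.003], [0.972, -0.237, 0.001], [0.002, 0.002, -1.0]]
contact_force: [-2.2, 5.3, 17.4]
width: 0.0583
grasp_force: 47.0
```

Call:
servo_tool:
  moves:
    - [[0.007, 0, 0.004, 0, 0.6], [0.014, 0, 0.0095, 0, 0.6], [0.021, 0, 0.016, 0, 0.6], [0.027, 0, 0.0225, 0, 0.6], [0.032, 0, 0.03, 0, 0.6], [0.037, 0, 0.038, 0, 0.6], [0.041, 0, 0.046, 0, 0.6], [0.041, 0, 0.046, 0, 0.6]]

```text
time_s: 21.95
position: [0.4826, 0.2456, 0.0381]
orientation: [[0.236, 0.972, 0.004], [0.972, -0.236, 0.002], [0.003, 0.004, -1.0]]
contact_force: [3.8, 8.7, 9.6]
width: 0.0585
grasp_force: 68.1
```

```bash
python3 -c "
from h import *
goto(454.1,135.1,15,76.3)
p,d=vision.capture('scene')
cv2.imwrite('pics/s6.png',cv2.resize(p[100:280,260:440],None,fx=2.5,fy=2.5)[:,:,::-1])"
```

```text
pos [482.6 245.6  38.1] shift [-114.2   -1.7   22.7] turn 0.04 j [0.36 0.66 1.74 0.   0.73 0.6 ] w 58.5 f [3.8 8.7 9.6] 68.1 t 21.9 tips 0.008
```

View pics/s6.png

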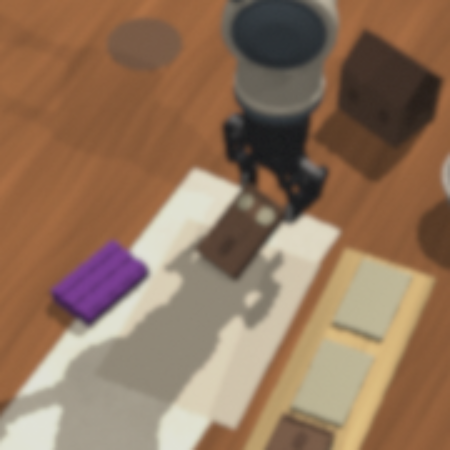

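The relief face of this tile is up at crop (242,230). I lower it, release it, and go to tile C at (436.6,-261.4), axis 84.6.

Call:
servo_tool:
  moves:
    - [[0.002, 0, 0.006, 0, 0.6], [0.003, 0, 0.012, 0, 0.6], [0.004, 0, 0.017, 0, 0.6], [0.004, 0, 0.017, 0, 0.4], [0.004, 0, 0.017, 0, 0], [0.004, 0, 0.017, 0, 0], [0.004, 0, 0.017, 0, 0], [0.004, 0, -0.02, 0, 0], [0.004, 0, -0.06, 0, 0], [0.004, 0, -0.09, 0, 0]]

```text
time_s: 23.0
position: [0.4817, 0.2478, 0.1294]
orientation: [[0.237, 0.972, 0.001], [0.972, -0.237, 0.0], [0.0, 0.001, -1.0]]
contact_force: [0.7, 0.7, -0.8]
width: 0.0856
grasp_force: 0.0
```

```bash
python3 -c "
from h import *
goto(436.6,-261.4,130,84.6)"
```

```text
pos [481.7 247.8 129.4] shift [-505.4   76.8   -0.8] turn -8.3 j [ 0.36  0.51  1.68 -0.    0.95  0.6 ] w 85.6 f [ 0.7  0.7 -0.8] 0.0 t 23.0 tips 0.008
```

Call:
servo_tool:
  moves:
    - [[-0.049, 0.0075, 0, -1, 0], [-0.098, 0.015, 0, -2, 0], [-0.147, 0.0225, 0, -3, 0], [-0.196, 0.03, 0, -4, 0], [-0.245, 0.0375, 0, -5, 0], [-0.294, 0.045, 0, -6, 0], [-0.343, 0.0525, 0, -7, 0], [-0.392, 0.06, 0, -8, 0], [-0.441, 0.067, 0, -8.3, 0], [-0.48, 0.073, 0, -8.3, 0]]

```text
time_s: 24.0
position: [0.4381, -0.2385, 0.1275]
orientation: [[0.095, 0.995, 0.0], [0.995, -0.095, -0.0], [-0.0, 0.0, -1.0]]
contact_force: [0.5, 0.4, -0.7]
width: 0.0856
grasp_force: 0.0
```

Call:
servo_tool:
  moves:
    - [[-0.0254, 0.0038, 0, 0, 0], [-0.0254, 0.0038, 0, 0, 0], [-0.0254, 0.0038, 0, 0, 0], [-0.0254, 0.0038, 0, 0, 0], [-0.0254, 0.0038, 0, 0, 0]]

```text
time_s: 24.5
position: [0.4402, -0.2604, 0.1274]
orientation: [[0.093, 0.996, -0.0], [0.996, -0.093, 0.0], [0.0, -0.0, -1.0]]
contact_force: [0.1, 0.3, -0.1]
width: 0.0857
grasp_force: 0.0
```

```bash
python3 -c "
from h import *
goto(436.6,-261.4,19,84.6)
p,d=vision.capture('top'); 
for o in rects(tiles(p),.022): print(o)
cv2.imwrite('pics/g4.png',cv2.resize(p[150:320,225:475],None,fx=2.4,fy=2.4)[:,:,::-1])"
```

```text
pos [ 440.2 -260.4  127.4] shift [ -1.4  -3.4 108.4] turn 0.07 j [-0.65  0.49  1.75  0.    0.91 -0.56] w 85.7 f [ 0.1  0.3 -0.1] 0.0 t 24.5 tips 0.008
{'px': (261, 242), 'c': (469.3, 201.4), 'size': (100.5, 60.6), 'ang': 74.9, 'area': 727.5}
```

View pics/g4.png

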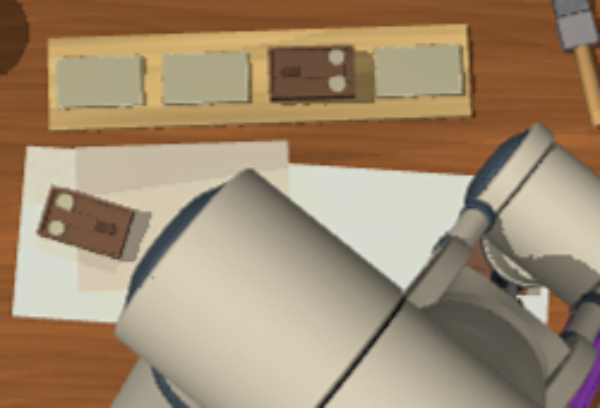

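Call:
servo_tool:
  moves:
    - [[-0.0014, -0.0034, 0.04, 0, 0], [-0.0014, -0.0034, 0.08, 0, 0], [-0.0014, -0.0034, 0.1, 0, 0], [-0.0014, -0.0034, 0.108, 0, 0], [-0.0014, -0.0034, 0.108, 0, 0], [-0.0014, -0.0034, 0.108, 0, 0.3], [-0.0014, -0.0034, 0.108, 0, 0.6], [-0.0014, -0.0034, 0.108, 0, 0.6], [-0.0014, -0.0034, 0.108, 0, 0.6], [-0.0014, -0.0034, 0.108, 0, 0.6]]
  force: 40

```text
time_s: 25.55
position: [0.4375, -0.2629, 0.0209]
orientation: [[0.094, 0.996, 0.002], [0.996, -0.094, -0.001], [-0.001, 0.002, -1.0]]
contact_force: [-0.1, 2.1, 10.6]
width: 0.0586
grasp_force: 40.3
```

```bash
python3 -c "
from h import *
goto(436.6,-261.4,19,84.6)"
```

```text
pos [ 437.5 -262.9   20.9] shift [ 1.4 -1.   1.9] turn 0.0 j [-0.66  0.67  1.83  0.    0.64 -0.56] w 58.6 f [-0.1  2.1 10.6] 40.3 t 25.6 tips 0.008
```

Call:
servo_tool:
  moves:
    - [[0, 0, -0.03, 0, 0.6], [0, 0, -0.08, 0, 0.6], [0, 0, -0.1, 0, 0.6], [0, 0, -0.1, 0, 0.6], [0, 0, -0.1, 0, 0.6], [0, 0, -0.1, 0, 0.6]]

```text
time_s: 26.15
position: [0.4362, -0.2621, 0.1185]
orientation: [[0.094, 0.996, -0.001], [0.996, -0.094, 0.001], [0.001, -0.001, -1.0]]
contact_force: [0.1, 0.8, -3.5]
width: 0.0582
grasp_force: 46.5
```

```bash
python3 -c "
from h import *
goto(660.2,-180.1,120,93.66)
p,d=vision.capture('top')
m=tiles(p)*0; h=cv2.cvtColor(p,cv2.COLOR_RGB2HSV)
m=((h[...,2]<150)&(h[...,0]<17)&(h[...,1]>60)).astype(np.uint8)*255
m[:163]=0;m[200:]=0;m[:,:325]=0;m[:,382:]=0
m=cv2.morphologyEx(cv2.morphologyEx(m,cv2.MORPH_CLOSE,np.ones((7,7))),cv2.MORPH_OPEN,np.ones((3,3)))
print(rects(m,.036)); print(rects(pale(p),.014))"
```

```text
pos [ 436.2 -262.1  118.5] shift [102.7 215.3  -1.7] turn -9.06 j [-0.66  0.5   1.76 -0.    0.88 -0.56] w 58.2 f [ 0.1  0.8 -3.5] 46.5 t 26.1 tips 0.008
[{'px': (364, 180), 'c': (650.4, -79.5), 'size': (97.5, 62.2), 'ang': -88.3, 'area': 734.0}]
[{'px': (266, 184), 'c': (636.5, 194.0), 'size': (96.0, 59.9), 'ang': -87.4, 'area': 675.5}, {'px': (310, 182), 'c': (643.5, 68.8), 'size': (98.6, 60.0), 'ang': -87.8, 'area': 680.0}, {'px': (402, 179), 'c': (661.0, -188.5), 'size': (84.1, 57.3), 'ang': -88.3, 'area': 562.5}]
```

```bash
cat >> h.py <<'E'
def settled(p,off=(0,0),sc=1,z=.036,zone=None):
    h=cv2.cvtColor(p,cv2.COLOR_RGB2HSV)
    m=((h[...,2]<140)&(h[...,0]<17)&(h[...,1]>60)).astype(np.uint8)
    pts=np.array([[246,168],[420,162],[420,196],[246,202]],float)
    roi=np.zeros_like(m); cv2.fillPoly(roi,[((pts-off)*sc).astype(int)],1)
    k=int(7*sc)|1
    m=cv2.morphologyEx(cv2.morphologyEx(m&roi,cv2.MORPH_CLOSE,np.ones((k,k))),cv2.MORPH_OPEN,np.ones((k-2,k-2)))
    for c in cv2.findContours(m,cv2.RETR_EXTERNAL,cv2.CHAIN_APPROX_NONE)[0]:
        if cv2.contourArea(c)<300*sc*sc: continue
        w=ray("top",(c[:,0,:]+.5)/sc-.5+off,z)[:,:2]*1000
        (cx,cy),wh,a=cv2.minAreaRect(w.astype(np.float32))
        u=np.array([.0638,-.998]); v=np.array([.998,.0638]); d=np.array([cx,cy])-[636.3,194.1]
        print("settled at",round(cx,1),round(cy,1),"size",np.round(wh,1),"ang",round(a,1),"slab",round(d@u/125,2),"along",round((d@u+62)%125-62,1),"across",round(d@v,1))
E
python3 -c "
from h import *
for n,s in(('g3',2.4),('g4',2.4)):
    settled(cv2.imread(f'pics/{n}.png')[:,:,::-1].copy(),(225,150),s)
p,d=vision.capture('top'); settled(p)
goto(644.3,68.0,120,93.66)"
```

```text
settled at 649.9 -54.9 size [62.4 99.6] ang 1.7 slab 2.0 along -0.6 across -2.3
settled at 649.7 -54.6 size [ 62.7 100. ] ang 3.2 slab 1.99 along -0.9 across -2.5
settled at 650.4 -79.5 size [62.2 97.6] ang 1.7 slab 2.19 along 23.9 across -3.3
pos [ 436.2 -262.1  118.3] shift [348.2 176.2  -1.7] turn -9.06 j [-0.66  0.5   1.76 -0.    0.88 -0.56] w 58.0 f [-0.9 -0.4 -2.5] 46.5 t 26.2 tips 0.008
```

Call:
servo_tool:
  moves:
    - [[0.04, 0.02, 0, -1, 0.6], [0.08, 0.04, 0, -2, 0.6], [0.12, 0.06, 0, -3, 0.6], [0.16, 0.08, 0, -4, 0.6], [0.2, 0.1, 0, -5, 0.6], [0.24, 0.12, 0, -6, 0.6], [0.28, 0.14, 0, -7, 0.6], [0.32, 0.16, 0, -8, 0.6], [0.342, 0.172, 0, -9.1, 0.6], [0.3483, 0.1774, 0, -9.1, 0.6]]

```text
time_s: 27.25
position: [0.6467, 0.0701, 0.118]
orientation: [[-0.068, 0.998, -0.001], [0.998, 0.068, 0.0], [0.0, -0.001, -1.0]]
contact_force: [0.6, -0.4, -2.7]
width: 0.0582
grasp_force: 46.5
```

Call:
servo_tool:
  moves:
    - [[0, 0, 0.03, 0, 0.6], [0, 0, 0.06, 0, 0.6], [0, 0, 0.07, 0, 0.6], [0, 0, 0.075, 0, 0.6], [0, 0, 0.078, 0, 0.6], [0, 0, 0.078, 0, 0.6], [0, 0, 0.078, 0, 0.6]]

```text
time_s: 27.95
position: [0.6467, 0.0674, 0.0424]
orientation: [[-0.064, 0.998, 0.001], [0.998, 0.064, -0.0], [-0.0, 0.001, -1.0]]
contact_force: [0.1, -0.9, -3.3]
width: 0.0583
grasp_force: 46.5
```

```bash
python3 -c "
from h import *
goto(645.5,68.0,35,93.66)"
```

```text
pos [646.7  67.4  42.4] shift [ 0.6 -1.2  7.4] turn 0.04 j [ 0.01  0.75  1.45 -0.    0.93 -0.05] w 58.3 f [ 0.1 -0.9 -3.3] 46.5 t 27.9 tips 0.008
```

Call:
servo_tool:
  moves:
    - [[0.0006, -0.001, 0.003, 0, 0.6], [0.0006, -0.001, 0.005, 0, 0.6], [0.0006, -0.001, 0.006, 0, 0.6], [0.0006, -0.001, 0.007, 0, 0.6], [0.0006, -0.001, 0.008, 0, 0.6], [0.0006, -0.001, 0.0085, 0, 0.6], [0.0006, -0.001, 0.0085, 0, 0.6]]

```text
time_s: 28.65
position: [0.6451, 0.0681, 0.0349]
orientation: [[-0.065, 0.998, 0.001], [0.998, 0.065, -0.0], [-0.0, 0.001, -1.0]]
contact_force: [-11.2, -0.5, 30.5]
width: 0.0583
grasp_force: 50.2
```

```bash
python3 -c "
from h import *
goto(645.5,68.0,35,93.66)"
```

```text
pos [645.1  68.1  34.9] shift [-0.1  0.4 -0.1] turn 0.05 j [ 0.01  0.76  1.46 -0.    0.92 -0.05] w 58.3 f [-11.2  -0.5  30.5] 50.2 t 28.6 tips 0.008
```

Seated. I release and go up to tile A at (469.3,201.4), axis 74.9.

Call:
servo_tool:
  moves:
    - [[0, 0, -0.001, 0, 0.3], [0, 0, -0.001, 0, 0], [0, 0, -0.001, 0, 0], [0, 0, -0.001, 0, 0], [0, 0, -0.03, 0, 0], [0, 0, -0.07, 0, 0], [0, 0, -0.09, 0, 0], [0, 0, -0.09, 0, 0]]

```text
time_s: 29.45
position: [0.6468, 0.0681, 0.126]
orientation: [[-0.065, 0.998, 0.005], [0.998, 0.065, 0.0], [-0.0, 0.005, -1.0]]
contact_force: [1.0, -0.2, -0.3]
width: 0.0853
grasp_force: 0.0
```

```bash
python3 -c "
from h import *
goto(470,201.4,125,74.9)"
```

```text
pos [646.8  68.1 126. ] shift [ 1.444e+02 -1.678e+02  1.000e-01] turn 18.81 j [ 0.01  0.64  1.4  -0.    1.09 -0.05] w 85.3 f [ 1.  -0.2 -0.3] 0.0 t 29.4 tips 0.008
```

Call:
servo_tool:
  moves:
    - [[0.03, -0.035, 0, 4, 0], [0.06, -0.07, 0, 8, 0], [0.09, -0.105, 0, 12, 0], [0.12, -0.14, 0, 16, 0], [0.138, -0.16, 0, 18.8, 0], [0.1444, -0.1678, 0, 18.8, 0], [0.1444, -0.1678, 0, 18.8, 0], [0.1444, -0.1678, 0, 18.8, 0], [0.1444, -0.1678, 0, 18.8, 0]]

```text
time_s: 30.35
position: [0.4695, 0.2007, 0.1227]
orientation: [[0.261, 0.965, 0.001], [0.965, -0.261, -0.0], [0.0, 0.0, -1.0]]
contact_force: [0.3, 0.6, -0.8]
width: 0.0853
grasp_force: 0.0
```

```bash
python3 -c "
from h import *
goto(470,201.4,20,74.9)
p,d=vision.capture('top'); settled(p); print(rects(tiles(p),.022)); cv2.imwrite('pics/g5.png',cv2.resize(p[150:320,225:475],None,fx=3,fy=3,interpolation=2)[:,:,::-1])"
```

```text
pos [469.5 200.7 122.7] shift [  0.8   0.2 102.7] turn -0.02 j [ 0.29  0.49  1.76 -0.    0.89  0.55] w 85.3 f [ 0.3  0.6 -0.8] 0.0 t 30.4 tips 0.008
settled at 642.6 68.2 size [61.2 98.4] ang 3.8 slab 1.01 along 1.0 across -1.8
settled at 650.4 -79.5 size [62.2 97.5] ang 1.7 slab 2.19 along 23.9 across -3.3
[]
```

View pics/g5.png

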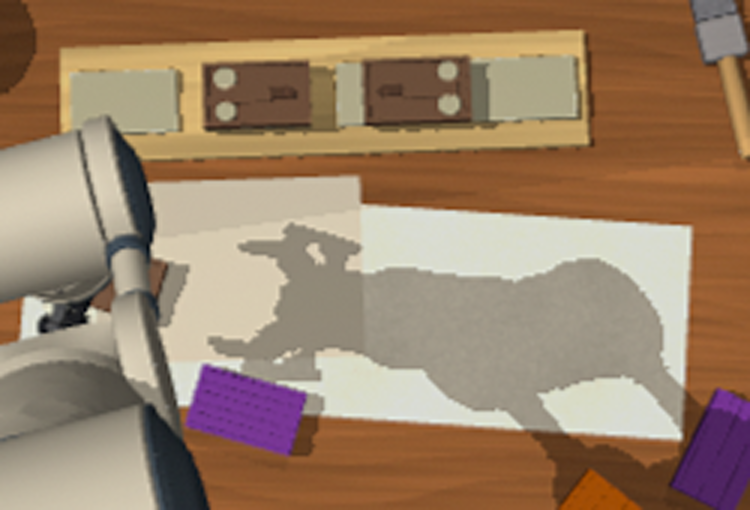

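The image confirms that the first tile was knocked about 24 mm along the row (crop (417,92)). C is flush at (257,95). I pick up A now and re-seat the first tile afterwards.

Call:
servo_tool:
  moves:
    - [[0.0008, 0, 0.04, 0, 0], [0.0008, 0, 0.08, 0, 0], [0.0008, 0, 0.097, 0, 0], [0.0008, 0, 0.102, 0, 0], [0.0008, 0, 0.102, 0, 0], [0.0008, 0, 0.102, 0, 0.3], [0.0008, 0, 0.102, 0, 0.6], [0.0008, 0, 0.102, 0, 0.6], [0.0008, 0, 0.102, 0, 0.6], [0.0008, 0, 0.102, 0, 0.6]]
  force: 40

```text
time_s: 31.4
position: [0.4695, 0.2023, 0.0224]
orientation: [[0.26, 0.966, 0.003], [0.966, -0.26, 0.001], [0.001, 0.002, -1.0]]
contact_force: [-0.2, -2.0, 13.2]
width: 0.0579
grasp_force: 39.7
```

```bash
python3 -c "
from h import *
goto(469.3,201.4,20,74.9)"
```

```text
pos [469.5 202.3  22.4] shift [-0.9  0.   2.4] turn 0.01 j [ 0.29  0.66  1.83 -0.    0.65  0.55] w 57.9 f [-0.2 -2.  13.2] 39.7 t 31.4 tips 0.008
```

Call:
servo_tool:
  moves:
    - [[0, 0, -0.03, 0, 0.6], [0, 0, -0.08, 0, 0.6], [0, 0, -0.1, 0, 0.6], [0, 0, -0.1, 0, 0.6], [0, 0, -0.1, 0, 0.6], [0, 0, -0.1, 0, 0.6]]

```text
time_s: 32.0
position: [0.4678, 0.2019, 0.1199]
orientation: [[0.26, 0.965, -0.002], [0.965, -0.26, -0.001], [-0.001, -0.001, -1.0]]
contact_force: [0.6, 0.2, -4.3]
width: 0.0579
grasp_force: 45.4
```

```bash
python3 -c "
from h import *
goto(638,194.1,120,93.66)"
```

```text
pos [467.8 201.9 119.9] shift [ 36.8 166.4  -0.4] turn -18.76 j [ 0.29  0.5   1.76 -0.    0.89  0.55] w 57.9 f [ 0.6  0.2 -4.3] 45.4 t 32.0 tips 0.008
```

Call:
servo_tool:
  moves:
    - [[0.01, 0.044, 0, -5, 0.6], [0.02, 0.088, 0, -10, 0.6], [0.03, 0.132, 0, -15, 0.6], [0.036, 0.158, 0, -18.8, 0.6], [0.0379, 0.1661, 0, -18.8, 0.6], [0.0379, 0.1661, 0, -18.8, 0.6], [0.0379, 0.1661, 0, -18.8, 0.6], [0.0379, 0.1661, 0, -18.8, 0.6]]

```text
time_s: 32.8
position: [0.6373, 0.1956, 0.1204]
orientation: [[-0.064, 0.998, -0.002], [0.998, 0.064, -0.0], [-0.0, -0.002, -1.0]]
contact_force: [0.0, 0.4, -4.6]
width: 0.058
grasp_force: 45.4
```

Call:
servo_tool:
  moves:
    - [[0, 0, 0.03, 0, 0.6], [0, 0, 0.06, 0, 0.6], [0, 0, 0.07, 0, 0.6], [0, 0, 0.075, 0, 0.6], [0, 0, 0.078, 0, 0.6], [0, 0, 0.078, 0, 0.6], [0, 0, 0.078, 0, 0.6]]

```text
time_s: 33.5
position: [0.6393, 0.1956, 0.0439]
orientation: [[-0.065, 0.998, 0.001], [0.998, 0.065, 0.0], [0.0, 0.002, -1.0]]
contact_force: [0.0, -0.1, -2.9]
width: 0.0579
grasp_force: 45.4
```

```bash
python3 -c "
from h import *
goto(638,195.2,36.4,93.66)"
```

```text
pos [639.3 195.6  43.9] shift [-0.3 -1.3  7.5] turn 0.05 j [0.21 0.77 1.4  0.   0.97 0.14] w 57.9 f [ 0.  -0.1 -2.9] 45.4 t 33.5 tips 0.008
```

Call:
servo_tool:
  moves:
    - [[-0.0003, -0.001, 0.003, 0, 0.6], [-0.0003, -0.001, 0.005, 0, 0.6], [-0.0003, -0.001, 0.006, 0, 0.6], [-0.0003, -0.001, 0.007, 0, 0.6], [-0.0003, -0.001, 0.008, 0, 0.6], [-0.0003, -0.001, 0.0085, 0, 0.6], [-0.0003, -0.001, 0.0085, 0, 0.6]]

```text
time_s: 34.2
position: [0.6378, 0.1951, 0.0364]
orientation: [[-0.065, 0.998, 0.001], [0.998, 0.065, 0.0], [-0.0, 0.001, -1.0]]
contact_force: [-11.2, -3.1, 29.6]
width: 0.0579
grasp_force: 50.0
```

```bash
python3 -c "
from h import *
goto(638,195.2,36.4,93.66)"
```

```text
pos [637.8 195.1  36.4] shift [0.1 0.2 0. ] turn 0.05 j [ 0.21  0.78  1.41 -0.    0.95  0.14] w 57.9 f [-11.2  -3.1  29.6] 50.0 t 34.2 tips 0.008
```

Call:
servo_tool:
  moves:
    - [[0, 0, -0.001, 0, 0.3], [0, 0, -0.001, 0, 0], [0, 0, -0.001, 0, 0], [0, 0, -0.001, 0, 0], [0, 0, -0.03, 0, 0], [0, 0, -0.07, 0, 0], [0, 0, -0.09, 0, 0], [0, 0, -0.09, 0, 0]]

```text
time_s: 35.0
position: [0.6395, 0.1955, 0.1276]
orientation: [[-0.065, 0.998, 0.005], [0.998, 0.065, 0.001], [0.001, 0.005, -1.0]]
contact_force: [0.3, -0.1, -0.2]
width: 0.0853
grasp_force: 0.0
```

```bash
python3 -c "
from h import *
p,d=vision.capture('top'); settled(p); goto(653.5,-79.5,125,92.5)"
```

```text
settled at 642.6 69.7 size [61.5 99.9] ang 4.1 slab 1.0 along -0.5 across -1.6
settled at 650.4 -79.5 size [62.2 97.5] ang 1.7 slab 2.19 along 23.9 across -3.3
pos [638.5 195.2 125.6] shift [-275.1   -2.8    0.5] turn 1.2 j [ 0.21  0.67  1.35 -0.    1.12  0.14] w 85.3 f [-0.8  0.3 -1.5] 0.0 t 35.0 tips 0.008
```

Call:
servo_tool:
  moves:
    - [[-0.045, 0, 0, 0, 0], [-0.09, 0, 0, 0, 0], [-0.135, 0, 0, 0, 0], [-0.18, -0.001, 0, 0, 0], [-0.22, -0.002, 0, 0, 0], [-0.255, -0.003, 0, 0, 0], [-0.2751, -0.003, 0, 0, 0], [-0.2751, -0.003, 0, 0, 0], [-0.2751, -0.003, 0, 0, 0], [-0.2751, -0.003, 0, 0, 0]]

```text
time_s: 36.05
position: [0.6523, -0.0784, 0.1239]
orientation: [[-0.066, 0.998, -0.001], [0.998, 0.066, 0.0], [0.001, -0.001, -1.0]]
contact_force: [0.2, 0.3, -0.1]
width: 0.0856
grasp_force: 0.0
```

```bash
python3 -c "
from h import *
goto(653,-79.5,36,93.66); p,d=vision.capture('top'); settled(p)"
```

```text
pos [652.3 -78.4 123.9] shift [-1.2  0.7 87.9] turn 0.1 j [-0.21  0.66  1.38  0.    1.11 -0.28] w 85.6 f [ 0.2  0.3 -0.1] 0.0 t 36.0 tips 0.008
settled at 635.1 195.8 size [59.3 98.1] ang 1.7 slab -0.01 along -1.8 across -1.1
settled at 641.6 73.5 size [59.3 86.4] ang 1.7 slab 0.97 along -4.3 across -2.4
```

Call:
servo_tool:
  moves:
    - [[-0.001, 0.0007, 0.04, 0, 0], [-0.001, 0.0007, 0.07, 0, 0], [-0.001, 0.0007, 0.084, 0, 0], [-0.001, 0.0007, 0.088, 0, 0], [-0.001, 0.0007, 0.088, 0, 0], [-0.001, 0.0007, 0.088, 0, 0.3], [-0.001, 0.0007, 0.088, 0, 0.6], [-0.001, 0.0007, 0.088, 0, 0.6], [-0.001, 0.0007, 0.088, 0, 0.6], [-0.001, 0.0007, 0.088, 0, 0.6]]
  force: 40

```text
time_s: 37.1
position: [0.654, -0.0807, 0.0382]
orientation: [[-0.065, 0.998, 0.002], [0.998, 0.065, -0.0], [-0.001, 0.002, -1.0]]
contact_force: [-3.4, 1.5, 13.5]
width: 0.0574
grasp_force: 39.8
```

Call:
servo_tool:
  moves:
    - [[0, 0, -0.01, 0, 0.6], [0, 0, -0.015, 0, 0.6], [0, 0, -0.015, 0, 0.6], [0, 0, -0.015, 0, 0.6]]

```text
time_s: 37.5
position: [0.6534, -0.0806, 0.0516]
orientation: [[-0.065, 0.998, 0.0], [0.998, 0.065, -0.0], [-0.0, 0.0, -1.0]]
contact_force: [-0.3, 0.0, -2.9]
width: 0.0564
grasp_force: 42.9
```

```bash
python3 -c "
from h import *
goto(653.7,-55.2,50,93.66)"
```

```text
pos [653.4 -80.6  51.6] shift [25.4  1.9  1.6] turn 0.04 j [-0.21  0.75  1.43 -0.    0.97 -0.28] w 56.4 f [-0.3  0.  -2.9] 42.9 t 37.5 tips 0.008
```

Call:
servo_tool:
  moves:
    - [[0.008, 0.0006, 0, 0, 0.6], [0.016, 0.0012, 0, 0, 0.6], [0.0237, 0.0015, 0, 0, 0.6], [0.0237, 0.0015, 0, 0, 0.6], [0.0237, 0.0015, 0.006, 0, 0.6], [0.0237, 0.0015, 0.01, 0, 0.6], [0.0237, 0.0015, 0.0125, 0, 0.6], [0.0237, 0.0015, 0.014, 0, 0.6], [0.0237, 0.0015, 0.015, 0, 0.6], [0.0237, 0.0015, 0.015, 0, 0.6]]

```text
time_s: 38.5
position: [0.6531, -0.0571, 0.0381]
orientation: [[-0.064, 0.998, 0.0], [0.998, 0.064, -0.0], [-0.0, 0.0, -1.0]]
contact_force: [-11.2, 1.8, 30.6]
width: 0.0566
grasp_force: 54.6
```

```bash
python3 -c "
from h import *
goto(653.7,-56.7,38,93.66)"
```

```text
pos [653.1 -57.1  38.1] shift [0.3 0.6 0.1] turn 0.03 j [-0.18  0.76  1.44 -0.    0.94 -0.24] w 56.6 f [-11.2   1.8  30.6] 54.6 t 38.5 tips 0.008
```

Seated. I release, rise and back away towards the base so the view is clear.

Call:
servo_tool:
  moves:
    - [[0, 0, -0.001, 0, 0.3], [0, 0, -0.001, 0, 0], [0, 0, -0.001, 0, 0], [0, 0, -0.001, 0, 0], [0, 0, -0.03, 0, 0], [0, 0, -0.07, 0, 0], [0, 0, -0.11, 0, 0], [0, -0.05, -0.13, 0, 0], [0, -0.1, -0.13, 0, 0], [0, -0.15, -0.13, 0, 0]]

```text
time_s: 39.5
position: [0.5058, -0.0663, 0.1669]
orientation: [[-0.065, 0.998, 0.002], [0.998, 0.065, -0.0], [-0.001, 0.002, -1.0]]
contact_force: [0.5, -0.8, 0.4]
width: 0.085
grasp_force: 0.0
```

Call:
servo_tool:
  moves:
    - [[0, -0.04, 0, 0, 0], [0, -0.08, 0, 0, 0], [0, -0.11, 0, 0, 0], [0, -0.11, 0, 0, 0], [0, -0.11, 0, 0, 0]]

```text
time_s: 40.0
position: [0.3975, -0.0736, 0.1667]
orientation: [[-0.064, 0.998, 0.001], [0.998, 0.064, -0.0], [-0.0, 0.001, -1.0]]
contact_force: [-0.6, -0.1, 0.8]
width: 0.0855
grasp_force: 0.0
```

```bash
python3 -c "
from h import *
p,d=vision.capture('top'); settled(p); print(get_state()['position'])
p0=cv2.imread('pics/top0.png')[:,:,::-1].copy()
c=lambda q:cv2.resize(q[150:330,225:475],None,fx=3,fy=3,interpolation=2)
cv2.imwrite('pics/g6.png',c(p)[:,:,::-1])"
```

```text
settled at 635.1 195.8 size [59.3 98.1] ang 1.7 slab -0.01 along -1.8 across -1.1
settled at 642.4 69.4 size [ 61.3 100.4] ang 3.8 slab 1.0 along -0.2 across -1.8
settled at 649.7 -55.8 size [ 62.2 100.1] ang 1.7 slab 2.0 along 0.2 across -2.5
[ 0.39821079 -0.07367469  0.16660513]
```

View pics/g6.png

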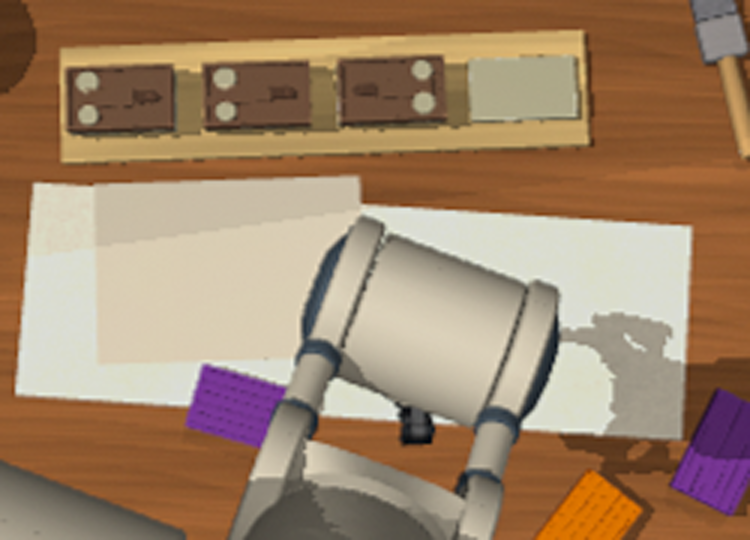

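```bash
python3 -c "
from h import *
print(ticket.job_done())"
```

```text
the job is handed in; nothing more can be done
None
```

All three tiles present are relief up, one each on setters 1 to 3, measured within about 2 mm of flush; the two face-down tiles were turned over, the first-placed tile was re-seated after being knocked about 24 mm aside, and the job is handed in.

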